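Pack the garden-table caddy

TASK

Pack the wooden caddy for the garden table: stand the spice jar with the yellow cap in the square well, stand the bottle stopper on its knob in the round recess, and lay the two whole wine corks one in each of the two long troughs, everything fully seated on the bottom. Leave the champagne cork, the broken half cork and the big coffee jar standing where they are, and at the end let go of everything.

Things in the scene. Friction and masses are not known exactly. Their poses are not given: they have to be found in the camera images.
- spice_jar: spice jar, squarish clear glass with a label and a yellow screw cap, 45 x 44 mm and 100 mm tall, standing; 0.08 to 0.15 kg. The cap is round, 44 mm in diameter, from 80 to 100 mm above the base. The flat sides face its own x and y axes. Origin: centre of the underside; z up.
- bottle_stopper: tan bottle stopper with a smooth sheen, standing on its round knob with the narrow plug upward: 34 mm in diameter at the knob (in its lowest third), much narrower at the top, 48 mm tall, 60 g. Grasp it low, at the knob. Origin: centre of the underside; z up.
- cork_1_center (a point): First whole wine cork, a plain tan cylinder lying on its side, 23 mm in diameter (radius 11.6 mm) and 45 mm long, 14 g, one of two that are alike. This point is the centre of the cork; its y axis runs along the cork; x and z turn with it as it rolls.
- cork_2_center (a point): Second whole wine cork, a plain tan cylinder lying on its side, 23 mm in diameter (radius 11.6 mm) and 45 mm long, 14 g, one of two that are alike. This point is the centre of the cork; its y axis runs along the cork; x and z turn with it as it rolls.
- champagne_cork: look-alike: champagne cork, mushroom-shaped, standing on its narrower end (29 mm) with the 33 mm domed head upward, 47 mm tall. Origin: centre of the underside; z up.
- half_cork: look-alike: broken half of a wine cork standing on end, 23 mm in diameter and only 24 mm tall. Origin: centre of the underside; z up.
- coffee_jar: look-alike: large round glass jar with a dark lid, 83 mm in diameter, 130 mm tall. Origin: centre of the underside; z up.
- jar_insert: light wooden insert 34 mm tall with one square well in the middle, 62 x 62 mm (sides along its x and y axes), 30 mm deep; the well's floor is 4 mm above the origin. Fixed; one of three inserts 92 x 92 mm in a row, 94 mm apart, in any order, same yaw. All in the dark caddy tray (108 x 296 mm, rim 14 mm high). Origin: centre of its underside, 6 mm above the worktop; z up.
- stopper_insert: light wooden insert 10 mm tall with one round recess in the middle, 50 mm in diameter, 6 mm deep; the recess's floor is 4 mm above the origin. Fixed; one of three inserts 92 x 92 mm in a row, 94 mm apart, in any order, same yaw. All in the dark caddy tray (108 x 296 mm, rim 14 mm high). Origin: centre of its underside, 6 mm above the worktop; z up.
- cork_insert: light wooden insert 10 mm tall with two parallel troughs, each 78 mm long (along its x axis) and 32 mm wide, 6 mm deep, centre lines at y = +22.5 and -22.5 mm, floors 4 mm above the origin. Fixed; one of three inserts 92 x 92 mm in a row, 94 mm apart, in any order, same yaw. All in the dark caddy tray (108 x 296 mm, rim 14 mm high). Origin: centre of its underside, 6 mm above the worktop; z up.

How it is judged:
By the outcome, as a careful person would: the job done as asked, in the order asked, and still so for the second after the job is handed in, with the robot touching nothing.
It also fails if it takes over 141 s, if anything falls off the work surface, if the arm or the gripper's body presses on something with over 40 N, if the wrist force passes 120 N, or if a joint passes its speed limit or range.

ROBOT

A 6-joint arm with a two-finger parallel gripper is mounted at the origin on a cart in front of the work surface, level with it; the furniture and walls round the work are solid. World frame = base frame: x ahead of the robot, y to its left, z up, the work surface at z = 0. Lengths are in mm, angles in degrees, forces in N, time in s.
With the tool pointing down it reaches from about 150 to 775 mm from the base axis. Payload 6.1 kg.
Tool frame: the origin (TCP) lies between the finger pads; the fingertips stand 17 mm ahead of it and the grasp point (between the pads) lies 2 mm behind it; z points along the fingers, y is the line along which they close (so a half turn about z gives the same grasp; the last joint's range is limited). The gripper opens to 85 mm and grips with 20 to 120 N. Pads are 22 mm wide; open, the fingers measure 114 mm over their backs; the gripper's body (76 mm by 85 mm) begins 54 mm behind the grasp point. The pads swing forward as they close: fully open they stand 13 mm farther back than shut.
Start: joints at [-68.354, 7.208, -2.269, 80.523, 0, 90], TCP at [193.653, -487.962, 248.295] pointing down, gripper open.
Joint ranges: [-155.77, 155.77], [-54.66, 111.73], [-72.52, 77.12], [-102.08, 115.82], [-83.92, 84.16], [-180, 180]. Speed limits (degrees/s): [136.94, 136.94, 172.46, 180, 180, 180].

INTERFACE

Orientations are given as a 3x3 rotation matrix whose columns are the frame's x, y, z axes.
In Python, from workcell import manip gives the robot as it stands. The module is installed in compiled form; this text tells all that it offers.
- The arm moves only by the tool carry_out, never from a script. Its argument "steps" is a list of rows, each a list of 3 entries, a list of its own where there are three numbers: the shift along the tool's x, y, z in units of 25 mm (1.0 is 25 mm), then the turn about the tool's z in degrees, then the finger opening in mm, from 0 to 85.4. A call has 1 to 12 rows; each row is the pose to reach, as a shift and turn from the pose commanded when the call began, along the tool's axes at that moment; what a row does not reach only later rows make up. A row lasts 1/12 s, in which the tool goes at most 41.7 mm and 7.16 degrees, less where a joint would pass 70% of its speed; a pose out of reach is approached as far as the arm can. A call with a gripper value outside its range is refused whole. The fingers move at their own pace and stop on an object; "squeeze" is the grip in N (left out, the last holds). Time passes only in rows, so rows that repeat a pose let the fingers close. It gives the time, the measured TCP pose, the force, the opening and the grip force at its end, in the units of the state.
- manip.get_state(): the state, without advancing time (a new reading comes with each control period).
- manip.camera(name): name is "side" or "top" or "wrist"; returns a dict with "frame" (480x640x3 uint8, blue, green, red), "range_z" (480x640 float32, mm along the optical axis (not along the pixel's ray), 0 where there is no reading), "fx", "fy", "cx", "cy" (pixels), "R" (3x3) and "t" (3): a world point X has camera coordinates R X + t; the wrist camera has in their place "mount" (4x4, takes a point from camera to tool coordinates, whose origin is the TCP and whose axes are the flange's). Camera axes: x right, y down, z forward; pixel columns grow to the right and rows downward; lengths in mm; the calibration is good to about 2 mm. A picture is of the moment at which its call begins: read the wrist's pose just before it.
- manip.job_done(): hands the job in; it is judged then, once.
Trained networks look in a picture, given as the dict that the camera call returned (one of the last four; its "shot" number tells which), for a name from the list of things; names that differ only in an ending like _2 or _b are one class to them, and where a whole thing is asked for, a point or a joint stands for the part that bears it (a point fixed in the world has none). Each returns a list of dicts, best first, with "p" (0 to 1); they miss things now and then, are a little off and sometimes report something else, mostly with a low value. They report only what shows in the picture. A call takes as long as a camera call.
- manip.spot_in(picture, name): "point" ([x, y, z] in mm, in world coordinates, good to about 4 mm: the middle of the surface that is visible of it).
- manip.outline_of(picture, name): "region" (480x640 bool, what is visible of it).
- manip.spot_point(picture, name): "point" ([x, y, z] in mm, in world coordinates, good to about 4 mm: a listed point, or the origin of a listed thing).
The state is a dict: "clock": time; "q": joint angles; "qvel": joint speeds; "effort": joint torques, N m; "tcp_pos": TCP position; "ee_rot": TCP orientation; "wrist_force": force on the tool from outside, world axes, zero at the start; "moment": the same for the moment, N m; "grip_width": finger opening in mm; "gripper_force": force on a finger pad.
Only numpy, scipy, OpenCV 4.12 (cv2) and the standard library are available. Lean on these libraries where they do the work, as an engineer would, in place of code of your own. Each camera call takes 0.05 s, during which the arm holds its last target. There are 200 camera calls.

## Working session

There is one attempt and no reset: what is moved stays moved. The work goes in short steps, Python scripts to look and compute and a tool call to move; the robot and the scene stay as the last step left them, time stands still between calls to the robot, and variables do not carry over. Pictures are saved under pics/ and viewed, at most 14 in all, crops included, and the job is handed in when it is done.

Besides the shell and the picture viewer there is one more tool, called after "Emit:" as a command line: name --argument value ..., lists and objects as JSON in quotes. carry_out: Moves the arm, as the interface text tells. Its arguments: {"type":"object","properties":{"steps":{"type":"array","items":{"type":"array"}},"squeeze":{"type":"number"}},"required":["steps"]}

```bash
mkdir -p pics
cat > h.py <<'E'
import numpy as np, cv2
from workcell import manip
NAMES=["spice_jar","bottle_stopper","cork_1_center","champagne_cork","half_cork","coffee_jar","jar_insert","stopper_insert","cork_insert"]
def cloud(p):
    z=p["range_z"].astype(float); v,u=np.mgrid[:480,:640]
    c=np.stack([(u-p["cx"])/p["fx"]*z,(v-p["cy"])/p["fy"]*z,z],-1)
    return (c-np.array(p["t"]))@np.array(p["R"])   # R^T (c-t)
def proj(p,X):
    c=np.array(p["R"])@np.array(X)+np.array(p["t"]); return c[0]/c[2]*p["fx"]+p["cx"],c[1]/c[2]*p["fy"]+p["cy"]
E
python3 - <<'E'
from h import *
s=manip.get_state(); print(s["clock"],s["tcp_pos"],np.round(s["ee_rot"],3).tolist(),s["grip_width"])
for cam in ["top","side"]:
    p=manip.camera(cam); cv2.imwrite(f"pics/{cam}0.png",p["frame"])
    for n in NAMES:
        print(cam,n,[(np.round(d["point"],0).tolist(),round(d["p"],2)) for d in manip.spot_point(p,n)[:3]])
E
```

```text
0.0 [ 193.51004004 -487.60306507  247.51991606] [[0.929, 0.369, -0.001], [0.369, -0.929, 0.002], [-0.0, -0.002, -1.0]] 85.67465963618108
top spice_jar [([454.0, -260.0, -3.0], 0.71)]
top bottle_stopper [([532.0, -309.0, 4.0], 0.65)]
top cork_1_center [([433.0, -38.0, 13.0], 0.64)]
top champagne_cork [([544.0, -388.0, -1.0], 0.6)]
top half_cork [([464.0, -379.0, 1.0], 0.49)]
top coffee_jar [([591.0, -523.0, -2.0], 0.72), ([488.0, 362.0, 8.0], 0.32)]
top jar_insert [([490.0, 266.0, 8.0], 0.61)]
top stopper_insert [([489.0, 359.0, 7.0], 0.89)]
top cork_insert [([488.0, 169.0, 8.0], 0.79)]
side spice_jar [([454.0, -257.0, 0.0], 0.63)]
side bottle_stopper [([537.0, -307.0, 0.0], 0.52)]
side cork_1_center [([435.0, -38.0, 7.0], 0.74)]
side champagne_cork [([549.0, -393.0, 1.0], 0.54)]
side half_cork [([459.0, -381.0, 1.0], 0.43)]
side coffee_jar [([593.0, -517.0, -1.0], 0.61)]
side jar_insert [([489.0, 264.0, 8.0], 0.97)]
side stopper_insert [([486.0, 358.0, 4.0], 0.75)]
side cork_insert [([491.0, 171.0, 4.0], 0.75), ([454.0, -258.0, -1.0], 0.6)]
```

View pics/top0.png

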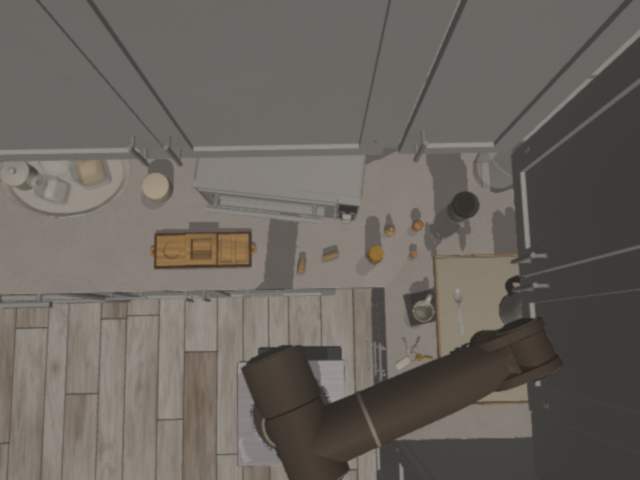

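View pics/side0.png

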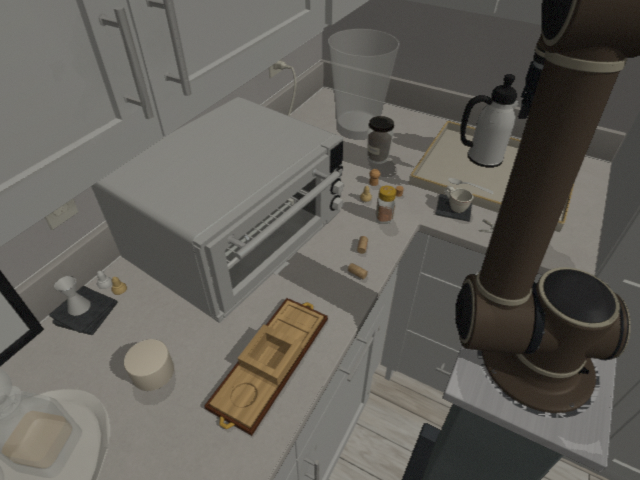

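Top view: jar cap (375,255), stopper (390,230), champagne cork (417,226), half cork (413,254), corks (301,265) and (331,256), caddy (203,250), toaster behind (280,185). Networks agree with the picture, with jar insert in the middle, stopper insert at +y, cork insert at −y. Next I measure outlines in both views.

```bash
cat >> h.py <<'E'
def hold(tx,ty,tz,yaw=None):
    """shift in 25mm units and turn from the present measured pose to a world TCP target (tool down); yaw = direction of tool x"""
    s=manip.get_state(); R=np.array(s["ee_rot"]); d=R.T@(np.array([tx,ty,tz])-s["tcp_pos"])/25
    y0=np.degrees(np.arctan2(R[1,0],R[0,0])); t=0 if yaw is None else -((yaw-y0+90)%180-90)
    return np.round(d,2).tolist(),round(t,1)
def axis(P):
    m=np.median(P,0); Q=P[np.linalg.norm(P-m,axis=1)<250]; m=Q.mean(0); w,v=np.linalg.eigh(np.cov((Q-m)[:,:2].T))
    return m,np.degrees(np.arctan2(v[1,1],v[0,1]))%180,np.sqrt(w)
E
python3 - <<'E'
from h import *
print(np.round(manip.camera("wrist")["mount"],3).tolist())
for cam in ["top","side"]:
    p=manip.camera(cam); C=cloud(p)
    print(cam,"cam at",np.round(-np.array(p["R"]).T@p["t"]))
    for n in ["spice_jar","bottle_stopper","cork_1_center","jar_insert","stopper_insert","cork_insert"]:
        for d in manip.outline_of(p,n)[:3]:
            m=d["region"]&(p["range_z"]>0); P=C[m]; a=axis(P)
            print(cam,n,round(d["p"],2),m.sum(),np.round(a[0]),"ax",round(a[1],1),np.round(a[2],1),"xy range",np.round(np.percentile(P,[2,98],0)).tolist())
    # caddy: points z between 10 and 45 in the box
    Z=(p["range_z"]>0)&(C[...,2]>8)&(C[...,2]<50)&(C[...,0]>400)&(C[...,0]<570)&(C[...,1]>90)&(C[...,1]<440)
    mm,n=cv2.connectedComponents(Z.astype(np.uint8)); 
    P=C[Z]; print(cam,"caddy",cv2.minAreaRect(P[:,:2].astype(np.float32)),axis(P)[1])
E
```

```text
[[-0.0, -0.961, -0.278, 71.109], [1.0, -0.0, -0.001, 0.644], [0.001, -0.278, 0.961, -126.835], [0.0, 0.0, 0.0, 1.0]]
top cam at [ 240.  -89. 1892.]
top spice_jar 0.7 272 [ 455. -255.   83.] ax 107.2 [12.4 13.2] xy range [[435.0, -280.0, 2.0], [479.0, -234.0, 109.0]]
top jar_insert 0.65 1001 [490. 264.  28.] ax 39.2 [27.4 27.9] xy range [[444.0, 218.0, 3.0], [535.0, 307.0, 49.0]]
top stopper_insert 0.71 876 [487. 359.  16.] ax 19.8 [25.9 26.5] xy range [[444.0, 316.0, 4.0], [532.0, 402.0, 28.0]]
top cork_insert 0.86 985 [490. 171.  14.] ax 47.8 [27.1 28. ] xy range [[444.0, 124.0, 3.0], [536.0, 216.0, 25.0]]
top caddy ((484.87603759765625, 265.2256164550781), (169.0847930908203, 348.40045166015625), 0.15296520292758942) 90.24389217755355
side cam at [161. 661. 840.]
side spice_jar 0.83 594 [ 453. -242.   62.] ax 26.0 [ 9.2 12.6] xy range [[433.0, -267.0, 4.0], [475.0, -231.0, 102.0]]
side bottle_stopper 0.59 102 [ 535. -301.   27.] ax 10.2 [5.1 6.2] xy range [[525.0, -310.0, 10.0], [547.0, -291.0, 48.0]]
side cork_1_center 0.44 194 [433. -33.  17.] ax 171.3 [ 8. 14.] xy range [[412.0, -63.0, -1.0], [456.0, -23.0, 24.0]]
side jar_insert 0.64 2343 [487. 266.  27.] ax 137.2 [29.  30.7] xy range [[442.0, 221.0, 7.0], [533.0, 311.0, 42.0]]
side stopper_insert 0.85 2377 [487. 361.  14.] ax 150.4 [27.5 27.9] xy range [[442.0, 315.0, 7.0], [533.0, 404.0, 18.0]]
side cork_insert 0.64 1326 [488. 165.  12.] ax 163.8 [22.7 28.2] xy range [[443.0, 127.0, 7.0], [533.0, 202.0, 18.0]]
side caddy ((488.30657958984375, 265.46771240234375), (109.81475067138672, 321.8188171386719), 0.015596538782119751) 89.93033019985815
```

Run:
```python
from h import *
print(hold(440,-170,280,0))
```

```text
([13.85, -8.19, -1.27], np.float64(21.6))
```

Emit:
carry_out --steps '[[[13.85, -8.2, -1.3], 21.6, 85], [[13.85, -8.2, -1.3], 21.6, 85], [[13.85, -8.2, -1.3], 21.6, 85], [[13.85, -8.2, -1.3], 21.6, 85], [[13.85, -8.2, -1.3], 21.6, 85], [[13.85, -8.2, -1.3], 21.6, 85], [[13.85, -8.2, -1.3], 21.6, 85], [[13.85, -8.2, -1.3], 21.6, 85], [[13.85, -8.2, -1.3], 21.6, 85], [[13.85, -8.2, -1.3], 21.6, 85], [[13.85, -8.2, -1.3], 21.6, 85], [[13.85, -8.2, -1.3], 21.6, 85]]'

```text
clock: 2.75
tcp_pos: [440.9, -168.0, 280.8]
ee_rot: [[1.0, 0.005, -0.0], [0.005, -1.0, -0.0], [-0.0, 0.0, -1.0]]
wrist_force: [0.4, 0.1, -0.1]
grip_width: 85.1
gripper_force: 0.0
```

```bash
cat >> h.py <<'E'
def wrist():
    s=manip.get_state(); p=manip.camera("wrist"); M=np.array(p["mount"])
    T=np.eye(4); T[:3,:3]=s["ee_rot"]; T[:3,3]=s["tcp_pos"]; W=T@M
    if "R" not in p:
        q=dict(p); q["R"]=W[:3,:3].T; q["t"]=-W[:3,:3].T@W[:3,3]
    return p,q
E
python3 - <<'E'
from h import *
s=manip.get_state(); print(s["clock"],s["tcp_pos"],np.round(s["ee_rot"],3).tolist())
p,q=wrist(); cv2.imwrite("pics/w1.png",p["frame"]); C=cloud(q); print(p["fx"])
for n in NAMES[:6]:
    print(n,[(np.round(d["point"],0).tolist(),round(d["p"],2)) for d in manip.spot_point(p,n)[:3]])
    for d in manip.outline_of(p,n)[:2]:
        m=d["region"]&(p["range_z"]>0); P=C[m]; a=axis(P)
        print("   ",round(d["p"],2),m.sum(),np.round(a[0]),"ax",round(a[1],1),np.round(a[2],1),"range",np.round(np.percentile(P,[2,98],0)).tolist())
# everything above the table
H=((p["range_z"]>0)&(C[...,2]>5)&(C[...,2]<130)).astype(np.uint8)
n,L,st,ce=cv2.connectedComponentsWithStats(H)
for i in range(1,n):
    if st[i,4]>150:
        P=C[L==i]; r=cv2.minAreaRect(P[:,:2].astype(np.float32)); print(st[i],np.round(P.mean(0)),np.round(P.max(0)),"rect",np.round(r[0],1),np.round(r[1],1),round(r[2],1))
E
```

```text
2.75 [ 440.92282798 -167.95901237  280.77866609] [[1.0, 0.005, -0.0], [0.005, -1.0, -0.0], [-0.0, 0.0, -1.0]]
409.28943850300783
spice_jar [([456.0, -260.0, -2.0], 0.76)]
    0.62 3944 [ 462. -252.   87.] ax 50.5 [11.6 12.6] range [[440.0, -276.0, 19.0], [482.0, -233.0, 103.0]]
bottle_stopper [([533.0, -313.0, 1.0], 0.93)]
    0.74 1261 [ 536. -304.   27.] ax 10.6 [6.6 8.2] range [[522.0, -320.0, 9.0], [552.0, -293.0, 50.0]]
cork_1_center [([437.0, -37.0, 16.0], 0.79), ([463.0, -385.0, 4.0], 0.34)]
    0.7 1142 [436. -40.  22.] ax 173.4 [ 6.1 13.4] range [[413.0, -50.0, 12.0], [457.0, -27.0, 26.0]]
champagne_cork [([546.0, -394.0, 0.0], 0.95), ([536.0, -310.0, 1.0], 0.43)]
    0.6 1873 [ 548. -387.   35.] ax 17.7 [7.3 8. ] range [[534.0, -402.0, 3.0], [562.0, -377.0, 48.0]]
    0.34 749 [ 463. -376.   20.] ax 77.0 [6.1 6.6] range [[452.0, -389.0, 1.0], [473.0, -368.0, 26.0]]
half_cork [([464.0, -384.0, 2.0], 0.65)]
    0.63 777 [ 462. -376.   20.] ax 55.7 [6.  7.6] range [[448.0, -394.0, 1.0], [473.0, -368.0, 26.0]]
coffee_jar []
[ 29   0  49  18 674] [596.  51.  30.] [603.  78.  71.
[... 462 characters left out ...]
 118 3028] [482. 120.  13.] [542. 147.  20.] rect [486.  118.7] [ 35.8 110.6] 78.2
[ 385  146   81   71 4019] [ 462. -252.   87.] [ 484. -232.  104.] rect [ 458.5 -256.8] [44.8 44. ] 28.2
[ 249  150   52   36 1184] [ 463. -126.   22.] [ 479. -102.   26.] rect [ 462.6 -125.7] [23.  45.2] 16.3
[523 157  34  27 704] [ 463. -376.   21.] [ 474. -367.   27.] rect [ 462.1 -378.5] [22.4 22.4] 11.1
[ 172  171   27   51 1197] [436. -40.  21.] [458. -25.  26.] rect [434.6 -37.5] [23.2 45.6] 81.7
[  484   176   156   210 18890] [ 333. -443.   18.] [ 456. -344.   61.] rect [ 327.3 -428.2] [246.  162.6] 12.4
[536 458  45  22 666] [ 106. -453.   19.] [ 138. -436.   39.] rect [ 109.3 -464.6] [58.3 55.9] 0.6
```

View pics/w1.png

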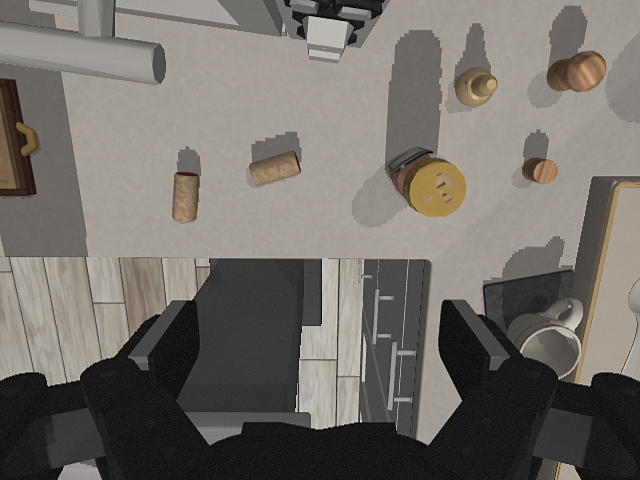

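Wrist view: corks at (186,197) and (275,168), jar cap (435,187) with its body turned some 20°, stopper (476,86), half cork (540,170), champagne cork (580,70), tray edge at left. I need the jar's yaw from the body points under the cap.

Run:
```python
from h import *
p,q=wrist(); C=cloud(q)
H=(p["range_z"]>0)&(abs(C[...,0]-458)<35)&(abs(C[...,1]+257)<35)
t=C[(p["range_z"]>0)&(abs(C[...,0]-430)<40)&(abs(C[...,1]+170)<15)]; print("table z",np.median(t[:,2]))
P=C[H&(C[...,2]>98)]; print("cap",cv2.minEnclosingCircle(P[:,:2].astype(np.float32)))
for lo,hi in [(8,40),(40,78)]:
    P=C[H&(C[...,2]>lo)&(C[...,2]<hi)]; print(len(P)); 
    for a in range(0,360,15):
        n=np.array([np.cos(np.radians(a)),np.sin(np.radians(a))]); d=(P[:,:2]-[457,-257])@n
        print(a,round(np.percentile(d,97),1) if len(d) else None,end="; ")
    print()
f=p["frame"][130:230,370:480]; cv2.imwrite("pics/jar.png",cv2.resize(f,None,fx=5,fy=5,interpolation=cv2.INTER_CUBIC))
```

```text
table z 345.5383273670035
cap ((448.301513671875, -249.59959411621094), 33.840736389160156)
288
0 26.5; 15 25.1; 30 23.3; 45 24.4; 60 25.7; 75 25.8; 90 24.1; 105 23.0; 120 21.1; 135 21.7; 150 21.2; 165 19.3; 180 16.1; 195 11.8; 210 6.7; 225 1.1; 240 -4.6; 255 -5.0; 270 1.9; 285 8.7; 300 14.9; 315 20.1; 330 23.9; 345 26.1; 
739
0 26.0; 15 24.9; 30 23.2; 45 24.2; 60 25.3; 75 25.0; 90 24.1; 105 22.7; 120 20.9; 135 21.6; 150 22.3; 165 20.9; 180 18.1; 195 14.1; 210 9.0; 225 3.4; 240 -1.1; 255 1.0; 270 6.9; 285 13.0; 300 18.0; 315 22.2; 330 24.7; 345 25.8;
```

View pics/jar.png

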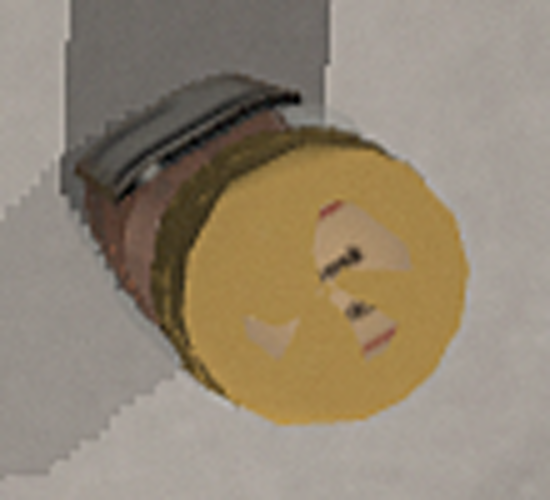

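Body normals at about 30° and 120°, so jar at about (458,−258), yaw 30°.

Run:
```python
from h import *
print(hold(458,-258,150,30),hold(458,-258,60,30))
```

```text
([0.73, 3.53, 5.23], np.float64(-30.0)) ([0.73, 3.53, 8.83], np.float64(-30.0))
```

Emit:
carry_out --steps '[[[0.73, 3.53, 2.5], -15, 85], [[0.73, 3.53, 5.2], -30, 85], [[0.73, 3.53, 5.2], -30, 85], [[0.73, 3.53, 5.2], -30, 85], [[0.73, 3.53, 5.2], -30, 85], [[0.73, 3.53, 6.4], -30, 85], [[0.73, 3.53, 7.6], -30, 85], [[0.73, 3.53, 8.8], -30, 85], [[0.73, 3.53, 8.8], -30, 85], [[0.73, 3.53, 8.8], -30, 85]]'

```text
clock: 4.28
tcp_pos: [457.5, -257.2, 60.8]
ee_rot: [[0.866, 0.5, -0.002], [0.5, -0.866, 0.001], [-0.001, -0.002, -1.0]]
wrist_force: [0.2, -0.4, 0.9]
grip_width: 84.9
gripper_force: 0.0
```

Emit:
carry_out --steps '[[[0, 0, 0], 0, 35], [[0, 0, 0], 0, 35], [[0, 0, 0], 0, 35], [[0, 0, 0], 0, 35], [[0, 0, 0], 0, 35], [[0, 0, 0], 0, 35], [[0, 0, 0], 0, 35], [[0, 0, 0], 0, 35]]' --squeeze 40

```text
clock: 4.95
tcp_pos: [459.2, -258.2, 62.7]
ee_rot: [[0.866, 0.501, 0.003], [0.501, -0.866, -0.001], [0.002, 0.002, -1.0]]
wrist_force: [-0.6, 2.6, 7.3]
grip_width: 43.5
gripper_force: 38.8
```

Emit:
carry_out --steps '[[[0, 0, -0.8], 0, 35], [[0, 0, -2], 0, 35], [[0, 0, -3.5], 0, 35], [[0, 0, -5.5], 0, 35], [[1, -1.6, -5.5], 3, 35], [[2.2, -3.6, -5.5], 8, 35], [[3.4, -5.6, -5.5], 14, 35], [[4.6, -7.6, -5.5], 20, 35], [[5.8, -9.6, -5.5], 26, 35], [[7, -11.6, -5.5], 30, 35], [[8.2, -13.6, -5.5], 30, 35], [[9.4, -15.5, -5.5], 30, 35]]'

```text
clock: 5.95
tcp_pos: [465.6, 27.4, 199.0]
ee_rot: [[0.999, 0.045, -0.0], [0.045, -0.999, 0.024], [0.001, -0.024, -1.0]]
wrist_force: [0.8, 0.1, -0.7]
grip_width: 43.1
gripper_force: 40.5
```

Run:
```python
from h import *
print(hold(470,265,200,0))
```

```text
([0.61, -9.48, 0.19], np.float64(2.6))
```

Emit:
carry_out --steps '[[[0, -1, 0], 0, 35], [[0, -2, 0], 0, 35], [[0, -2.8, 0], 0, 35], [[0, -2.8, 0], 0, 35], [[0, -2.8, 0], 0, 35], [[0, -2.8, 0], 0, 35], [[0, -2.8, 0], 0, 35], [[0, -2.8, 0], 0, 35]]'

```text
clock: 6.62
tcp_pos: [466.6, 55.5, 199.8]
ee_rot: [[0.996, 0.088, -0.006], [0.088, -0.995, 0.052], [-0.001, -0.052, -0.999]]
wrist_force: [0.7, 0.1, -0.7]
grip_width: 43.1
gripper_force: 40.5
```

Run:
```python
from h import *
s=manip.get_state(); print(s["clock"],s["tcp_pos"])
p,q=wrist(); cv2.imwrite("pics/w2.png",p["frame"]); C=cloud(q)
for n in NAMES[6:]+["spice_jar"]:
    print(n,[(np.round(d["point"],0).tolist(),round(d["p"],2)) for d in manip.spot_point(p,n)[:2]])
    for d in manip.outline_of(p,n)[:1]:
        P=C[d["region"]&(p["range_z"]>0)]; r=cv2.minAreaRect(P[:,:2].astype(np.float32)); print("   ",round(d["p"],2),np.round(np.percentile(P,[1,99],0)).tolist(),r)
```

```text
6.6167 [466.57318861  55.45534338 199.81803703]
jar_insert [([487.0, 262.0, 4.0], 0.84)]
    0.97 [[443.0, 217.0, 10.0], [534.0, 297.0, 43.0]] ((481.3097229003906, 263.955810546875), (98.20563507080078, 105.9714126586914), 89.92105865478516)
stopper_insert []
cork_insert [([490.0, 169.0, 7.0], 0.77)]
    0.67 [[443.0, 124.0, 10.0], [533.0, 215.0, 19.0]] ((488.15325927734375, 170.0359344482422), (93.24368286132812, 92.16078186035156), 89.96062469482422)
spice_jar [([465.0, 61.0, 141.0], 0.85)]
    0.82 [[461.0, 35.0, 146.0], [489.0, 76.0, 241.0]] ((443.0545959472656, 71.6346664428711), (86.04084777832031, 97.56519317626953), 11.391385078430176)
```

View pics/w2.png

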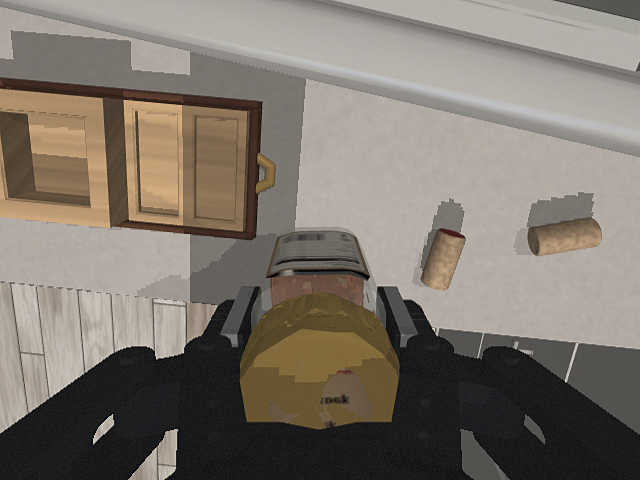

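Picture: caddy at left ((175,160)), troughs run along world x, jar well gripped. But the arm stalled at y = 55 with a tilt; check the joints.

Run:
```python
from h import *
s=manip.get_state(); print(s["clock"],s["tcp_pos"])
for k in["q","qvel","effort","wrist_force","moment"]: print(k,np.round(s[k],2))
p=manip.camera("side"); cv2.imwrite("pics/s2.png",p["frame"])
```

```text
7.0667 [466.58799192  56.00987309 199.88440576]
q [  5.07   1.55 -14.53  73.98   3.   179.94]
qvel [ 0.04  0.06 -0.08  0.02  0.07  0.02]
effort [-3.000e-02 -3.751e+01  3.569e+01  2.000e-02  1.900e-01  0.000e+00]
wrist_force [-0.21  1.02 -0.6 ]
moment [-0.09 -0.01 -0.04]
```

View pics/s2.png

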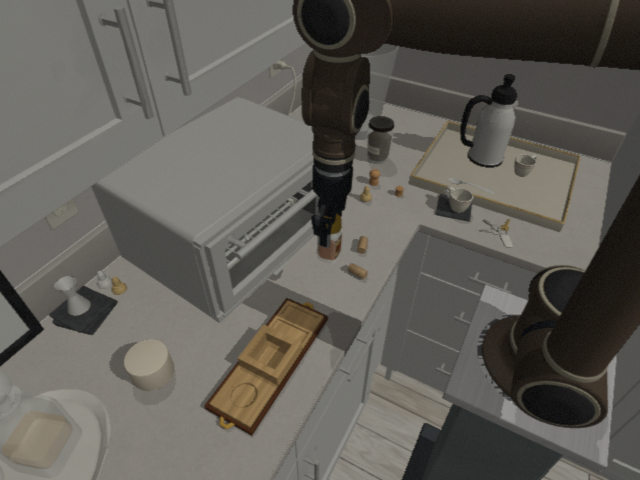

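The last joint sits at its 180° limit; turning tool yaw to 90° (joint 6 ≈ 119°) frees it, and the jar is square so that fits as well.

Emit:
carry_out --steps '[[[0, 0, 0], -7, 35], [[0, 0, 0], -14, 35], [[0, 0, 0], -21, 35], [[0, 0, 0], -28, 35], [[0, 0, 0], -35, 35], [[0, 0, 0], -42, 35], [[0, 0, 0], -49, 35], [[0, 0, 0], -56, 35], [[0, 0, 0], -63, 35], [[0, 0, 0], -70, 35], [[0, 0, 0], -77, 35], [[0, 0, 0], -84, 35]]'

```text
clock: 8.12
tcp_pos: [466.6, 56.1, 199.9]
ee_rot: [[0.009, 1.0, -0.006], [0.999, -0.009, 0.052], [0.052, -0.006, -0.999]]
wrist_force: [0.3, 0.7, -1.9]
grip_width: 43.2
gripper_force: 40.5
```

Emit:
carry_out --steps '[[[0, 0, 0], 0, 35], [[0, 0, 0], 0, 35], [[0, 0, 0], 0, 35], [[0, 0, 0], 0, 35]]'

```text
clock: 8.45
tcp_pos: [466.6, 56.0, 199.9]
ee_rot: [[0.017, 1.0, -0.006], [0.998, -0.017, 0.052], [0.052, -0.007, -0.999]]
wrist_force: [-0.4, 0.6, -1.2]
grip_width: 42.7
gripper_force: 40.5
```

Run:
```python
from h import *
s=manip.get_state(); print(s["clock"],np.round(s["q"],1),np.round(s["qvel"],1),hold(470,200,200,90))
```

```text
8.45 [  5.1   1.6 -14.5  74.    3.   96.1] [ 0.  -0.  -0.  -0.1 -0.1 -0.5] ([5.75, 0.04, 0.29], np.float64(-1.0))
```

Run:
```python
from h import *
print(hold(489,262,200,90),hold(489,262,110,90))
```

```text
([8.24, 0.75, 0.42], np.float64(-1.0)) ([8.06, 0.78, 4.01], np.float64(-1.0))
```

Emit:
carry_out --steps '[[[1.2, 0.1, 0.1], -1, 35], [[2.6, 0.3, 0.15], -1, 35], [[4, 0.4, 0.2], -1, 35], [[5.4, 0.5, 0.3], -1, 35], [[6.8, 0.6, 0.4], -1, 35], [[8.1, 0.75, 0.4], -1, 35], [[8.24, 0.75, 0.42], -1, 35], [[8.24, 0.75, 0.42], -1, 35], [[8.24, 0.75, 0.42], -1, 35], [[8.24, 0.75, 0.42], -1, 35], [[8.24, 0.75, 0.42], -1, 35], [[8.24, 0.75, 0.42], -1, 35]]'

```text
clock: 9.45
tcp_pos: [488.6, 260.8, 200.2]
ee_rot: [[-0.0, 1.0, -0.005], [0.999, 0.0, 0.052], [0.052, -0.005, -0.999]]
wrist_force: [0.4, 0.4, -1.0]
grip_width: 43.1
gripper_force: 40.6
```

Run:
```python
from h import *
s=manip.get_state(); print(s["clock"],np.round(s["q"],1),s["tcp_pos"],np.round(s["ee_rot"],3).tolist(),hold(489,262,110,90),hold(489,262,78,90))
p,q=wrist(); C=cloud(q); cv2.imwrite("pics/w3.png",p["frame"])
for n in NAMES[6:]:
    print(n,[(np.round(d["point"],0).tolist(),round(d["p"],2)) for d in manip.spot_point(p,n)[:1]])
```

```text
9.45 [ 26.7   9.7  -5.5  73.8   2.8 116.7] [488.55504438 260.81500558 200.19990828] [[-0.0, 1.0, -0.005], [0.999, 0.0, 0.052], [0.052, -0.005, -0.999]] ([-0.14, 0.04, 3.61], np.float64(0.0)) ([-0.21, 0.04, 4.88], np.float64(0.0))
jar_insert [([485.0, 263.0, 6.0], 0.81)]
stopper_insert [([488.0, 356.0, 5.0], 0.75)]
cork_insert []
```

View pics/w3.png

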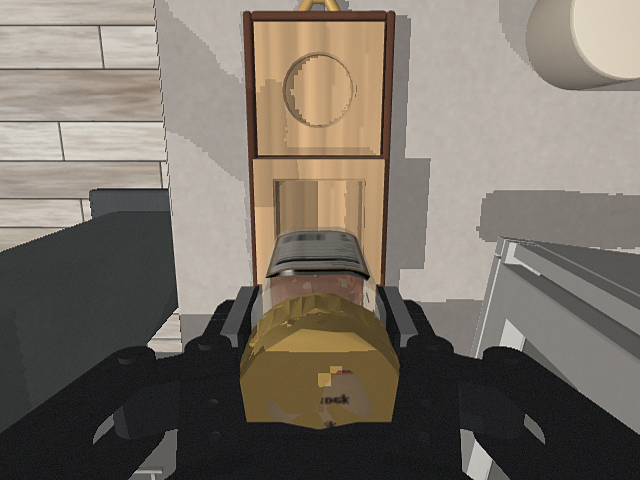

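Jar (centre col 320) lines up with the well (cols 275–367); the stopper recess is at (318,90). Lowering.

Emit:
carry_out --steps '[[[-0.05, 0.03, 1], 0, 35], [[-0.1, 0.04, 2], 0, 35], [[-0.14, 0.04, 3], 0, 35], [[-0.15, 0.04, 3.6], 0, 35], [[-0.18, 0.04, 4.1], 0, 35], [[-0.2, 0.04, 4.5], 0, 35], [[-0.21, 0.04, 4.8], 0, 35], [[-0.21, 0.04, 4.9], 0, 35], [[-0.21, 0.04, 4.9], 0, 35], [[-0.21, 0.04, 4.9], 0, 35]]'

```text
clock: 10.48
tcp_pos: [489.2, 263.3, 78.0]
ee_rot: [[-0.002, 1.0, -0.005], [0.999, 0.002, 0.053], [0.053, -0.005, -0.999]]
wrist_force: [0.3, -0.8, -0.5]
grip_width: 43.3
gripper_force: 40.6
```

Emit:
carry_out --steps '[[[0, 0, 0.05], 0, 35], [[0, 0, 0.1], 0, 35], [[0, 0, 0.15], 0, 35], [[0, 0, 0.15], 0, 35], [[0, 0, 0.15], 0, 35]]'

```text
clock: 10.9
tcp_pos: [488.9, 263.4, 73.8]
ee_rot: [[-0.002, 1.0, -0.005], [0.999, 0.002, 0.052], [0.052, -0.005, -0.999]]
wrist_force: [0.1, -0.2, -0.8]
grip_width: 42.8
gripper_force: 40.7
```

Emit:
carry_out --steps '[[[0, 0, 0.04], 0, 35], [[0, 0, 0.08], 0, 35], [[0, 0, 0.08], 0, 35], [[0, 0, 0.08], 0, 35]]'

```text
clock: 11.23
tcp_pos: [488.9, 263.8, 73.4]
ee_rot: [[-0.002, 1.0, -0.005], [0.999, 0.002, 0.053], [0.053, -0.004, -0.999]]
wrist_force: [-4.4, -0.8, 10.6]
grip_width: 43.1
gripper_force: 41.2
```

Emit:
carry_out --steps '[[[0, 0, 0.04], 0, 35], [[0, 0, 0.06], 0, 35], [[0, 0, 0.06], 0, 35], [[0, 0, 0.06], 0, 35]]'

```text
clock: 11.57
tcp_pos: [488.9, 264.5, 73.2]
ee_rot: [[-0.002, 1.0, -0.004], [0.998, 0.003, 0.055], [0.055, -0.004, -0.998]]
wrist_force: [-7.6, -0.4, 19.0]
grip_width: 42.9
gripper_force: 41.2
```

Emit:
carry_out --steps '[[[0, 0, -0.08], 0, 35], [[0, 0, -0.08], 0, 60], [[0, 0, -0.08], 0, 85], [[0, 0, -0.08], 0, 85], [[0, 0, -0.08], 0, 85], [[0, 0, -0.08], 0, 85], [[0, 0, -1], 0, 85], [[0, 0, -2.5], 0, 85], [[0, 0, -4], 0, 85], [[0, 0, -5.5], 0, 85], [[0, 0, -5.5], 0, 85], [[0, 0, -5.5], 0, 85]]'

```text
clock: 12.57
tcp_pos: [490.9, 256.9, 210.0]
ee_rot: [[-0.002, 1.0, -0.001], [0.999, 0.002, 0.054], [0.054, -0.001, -0.999]]
wrist_force: [0.1, -0.5, -0.2]
grip_width: 85.1
gripper_force: 0.0
```

Run:
```python
from h import *
s=manip.get_state(); print(s["clock"],np.round(s["q"],1),s["tcp_pos"])
p=manip.camera("top"); print([(np.round(d["point"]),d["p"]) for d in manip.spot_point(p,"spice_jar")])
p=manip.camera("side"); C=cloud(p); print([(np.round(d["point"]),d["p"]) for d in manip.spot_point(p,"spice_jar")])
for d in manip.outline_of(p,"spice_jar"): P=C[d["region"]&(p["range_z"]>0)]; print(np.round(np.percentile(P,[1,50,99],0)).tolist())
cv2.imwrite("pics/s3.png",p["frame"][270:450,180:400])
```

```text
12.5667 [ 26.2   9.4  -4.6  74.7   2.8 116.1] [490.87361774 256.85819033 209.97679346]
[(array([485., 261.,   7.]), 0.41)]
[(array([488., 264.,   8.]), 0.81)]
[[467.0, 245.0, 18.0], [479.0, 277.0, 84.0], [509.0, 289.0, 113.0]]
```

View pics/s3.png

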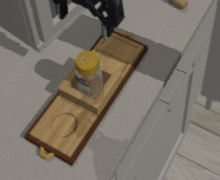

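Jar is seated (top at ~111 mm). The limit episode left the tool tilted 3°; I undo it by the mirror manoeuvre (last joint to its −180° end, then moving −y), first backing to x = 430 to stay clear of the oven.

Emit:
carry_out --steps '[[[0, -0.8, 0], -7, 85], [[0, -1.6, 0], -14, 85], [[0, -2.4, 0], -21, 85], [[0, -2.4, 0], -28, 85], [[0, -2.4, 0], -35, 85], [[0, -2.4, 0], -42, 85], [[0, -2.4, 0], -49, 85], [[0, -2.4, 0], -56, 85], [[0, -2.4, 0], -63, 85], [[0, -2.4, 0], -70, 85], [[0, -2.4, 0], -77, 85], [[0, -2.4, 0], -84, 85]]'

```text
clock: 13.82
tcp_pos: [429.0, 256.0, 206.5]
ee_rot: [[-0.995, 0.097, -0.008], [0.096, 0.994, 0.051], [0.013, 0.05, -0.999]]
wrist_force: [-0.6, -0.1, 0.0]
grip_width: 85.5
gripper_force: 0.0
```

Emit:
carry_out --steps '[[[0, 0, 0], -7, 85], [[0, 0, 0], -14, 85], [[0, 0, 0], -21, 85], [[0, 0, 0], -28, 85], [[0, 0, 0], -35, 85], [[0, 0, 0], -42, 85], [[0, 0, 0], -49, 85], [[0, 0, 0], -56, 85], [[0, 0, 0], -63, 85], [[0, 0, 0], -70, 85], [[0, 0, 0], -77, 85], [[0, 0, 0], -84, 85]]'

```text
clock: 14.82
tcp_pos: [429.0, 256.0, 206.5]
ee_rot: [[-0.2, -0.98, -0.008], [-0.979, 0.199, 0.051], [-0.048, 0.018, -0.999]]
wrist_force: [-0.0, 0.4, 0.3]
grip_width: 85.3
gripper_force: 0.0
```

Emit:
carry_out --steps '[[[0, 0, 0], -7, 85], [[0, 0, 0], -14, 85], [[0, 0, 0], -21, 85], [[0, 0, 0], -28, 85], [[0, 0, 0], -35, 85], [[0, 0, 0], -42, 85], [[0, 0, 0], -49, 85], [[0, 0, 0], -56, 85], [[0, 0, 0], -63, 85], [[0, 0, 0], -70, 85], [[0, 0, 0], -77, 85], [[0, 0, 0], -84, 85]]'

```text
clock: 15.82
tcp_pos: [429.0, 256.0, 206.5]
ee_rot: [[0.953, -0.301, -0.008], [-0.301, -0.952, 0.051], [-0.023, -0.046, -0.999]]
wrist_force: [0.2, 0.5, 1.2]
grip_width: 85.2
gripper_force: 0.0
```

Emit:
carry_out --steps '[[[0, 0, 0], -7, 85], [[0, 0, 0], -14, 85], [[0, 0, 0], -21, 85], [[0, 0, 0], -28, 85], [[0, 0, 0], -35, 85], [[0, 0, 0], -40, 85], [[0, 0, 0], -40, 85], [[0, 0, 0], -40, 85]]'

```text
clock: 16.48
tcp_pos: [429.1, 256.0, 206.8]
ee_rot: [[0.927, 0.374, -0.007], [0.374, -0.926, 0.051], [0.012, -0.05, -0.999]]
wrist_force: [0.2, 0.0, 0.7]
grip_width: 84.9
gripper_force: 0.0
```

Run:
```python
from h import *
s=manip.get_state(); print(s["clock"],np.round(s["q"],1),s["tcp_pos"],np.round(s["ee_rot"],3).tolist(),hold(435,140,210),hold(435,60,210))
```

```text
16.4833 [  29.3    3.8  -11.3   73.8    2.8 -172.7] [429.14523158 256.01979688 206.84736834] [[0.927, 0.374, -0.007], [0.374, -0.926, 0.051], [0.012, -0.05, -0.999]] ([-1.52, 4.38, -0.37], 0) ([-2.71, 7.34, -0.53], 0)
```

Emit:
carry_out --steps '[[[-0.4, 1.2, -0.1], 0, 85], [[-0.8, 2.4, -0.2], 0, 85], [[-1.2, 3.4, -0.3], 0, 85], [[-1.5, 4.4, -0.3], 0, 85], [[-1.5, 4.4, -0.3], 0, 85], [[-1.5, 4.4, -0.3], 0, 85], [[-1.5, 4.4, -0.3], 0, 85]]'

```text
clock: 17.07
tcp_pos: [426.8, 166.3, 209.2]
ee_rot: [[0.939, 0.345, 0.003], [0.344, -0.938, 0.033], [0.014, -0.03, -0.999]]
wrist_force: [0.6, 0.5, 0.3]
grip_width: 85.1
gripper_force: 0.0
```

Emit:
carry_out --steps '[[[-0.3, 0.9, 0], 0, 85], [[-0.6, 1.8, 0], 0, 85], [[-0.6, 1.8, 0], 0, 85], [[-0.6, 1.8, 0], 0, 85], [[-0.6, 1.8, 0], 0, 85]]'

```text
clock: 17.48
tcp_pos: [420.1, 142.7, 207.7]
ee_rot: [[0.949, 0.314, 0.01], [0.314, -0.949, 0.015], [0.014, -0.011, -1.0]]
wrist_force: [-0.3, 0.1, 0.3]
grip_width: 84.7
gripper_force: 0.0
```

Run:
```python
from h import *
print(hold(440,-309,200)[0],hold(440,-80,200)[0])
```

```text
[-4.92, 17.4, 0.05] [-2.05, 8.71, 0.19]
```

Emit:
carry_out --steps '[[[-0.4, 1.5, 0], 7, 85], [[-0.8, 3, 0], 14, 85], [[-1.2, 4.4, 0], 21, 85], [[-1.6, 5.8, 0], 28, 85], [[-2, 7.2, 0], 35, 85], [[-2.4, 8.7, 0], 42, 85], [[-2.8, 10.2, 0], 49, 85], [[-3.2, 11.6, 0], 56, 85], [[-3.6, 13, 0], 63, 85], [[-4.1, 14.5, 0], 70, 85], [[-4.5, 16, 0], 77, 85], [[-4.9, 17.4, 0], 78, 85]]'

```text
clock: 18.48
tcp_pos: [440.6, -311.0, 201.4]
ee_rot: [[0.5, -0.866, 0.01], [-0.866, -0.5, 0.014], [-0.007, -0.016, -1.0]]
wrist_force: [1.2, -0.9, -0.0]
grip_width: 84.8
gripper_force: 0.0
```

Emit:
carry_out --steps '[[[0, 0, 0], 0, 85], [[0, 0, 0], 0, 85], [[0, 0, 0], 0, 85]]'

```text
clock: 18.73
tcp_pos: [440.5, -308.6, 201.1]
ee_rot: [[0.505, -0.863, 0.009], [-0.863, -0.505, 0.015], [-0.008, -0.015, -1.0]]
wrist_force: [-0.2, 0.2, -0.0]
grip_width: 84.5
gripper_force: 0.0
```

```bash
cat >> h.py <<'E'
def blobs(q,lo=4,hi=130,amin=150,box=None):
    C=cloud(q); H=(q["range_z"]>0)&(C[...,2]>lo)&(C[...,2]<hi)
    if box: H&=(C[...,0]>box[0])&(C[...,0]<box[1])&(C[...,1]>box[2])&(C[...,1]<box[3])
    n,L,st,ce=cv2.connectedComponentsWithStats(H.astype(np.uint8))
    for i in range(1,n):
        if st[i,4]>amin:
            P=C[L==i]; r=cv2.minAreaRect(P[:,:2].astype(np.float32)); print(st[i].tolist(),"max z",np.round(np.percentile(P[:,2],99),1),"rect",np.round(r[0],1),np.round(r[1],1),round(r[2],1))
E
python3 - <<'E'
from h import *
s=manip.get_state(); print(s["clock"],np.round(s["q"],1),s["tcp_pos"],np.round(s["ee_rot"],3).tolist())
p,q=wrist()
for n in ["bottle_stopper","champagne_cork"]: print(n,[(np.round(d["point"],0).tolist(),round(d["p"],2)) for d in manip.spot_point(p,n)[:2]])
blobs(q,box=[400,620,-450,-250])
print(hold(536.5,-309,110,-60),hold(536.5,-309,22,-60))
E
```

```text
18.7333 [ -35.5    8.9   -6.3   75.     1.  -155.8] [ 440.51755939 -308.64207826  201.05571647] [[0.505, -0.863, 0.009], [-0.863, -0.505, 0.015], [-0.008, -0.015, -1.0]]
bottle_stopper [([533.0, -308.0, 2.0], 0.56)]
champagne_cork [([544.0, -396.0, -2.0], 0.94)]
[219, 0, 54, 52, 2262] max z 48.7 rect [ 547.4 -390.9] [32.2 28.1] 31.3
[398, 17, 82, 67, 1861] max z 38.4 rect [ 428.1 -442.4] [12.  56.6] 86.3
[331, 94, 33, 34, 838] max z 26.9 rect [ 462.1 -379.5] [22.2 22.1] 8.9
[191, 118, 46, 47, 1680] max z 50.3 rect [ 536.6 -310.4] [32.9 34. ] 42.8
([2.01, -3.22, 3.7], np.float64(0.4)) ([2.04, -3.16, 7.22], np.float64(0.4))
```

Emit:
carry_out --steps '[[[0.7, -1.1, 0.8], 0, 85], [[1.4, -2.2, 1.8], 0, 85], [[2.04, -3.2, 2.8], 0, 85], [[2.04, -3.2, 3.7], 0, 85], [[2.04, -3.2, 3.7], 0, 85], [[2.04, -3.2, 3.7], 0, 85], [[2.05, -3.18, 4.8], 0, 85], [[2.06, -3.17, 5.8], 0, 85], [[2.07, -3.16, 6.6], 0, 85], [[2.07, -3.16, 7.2], 0, 85], [[2.07, -3.16, 7.2], 0, 85], [[2.07, -3.16, 7.2], 0, 85]]'

```text
clock: 19.88
tcp_pos: [536.5, -311.0, 24.1]
ee_rot: [[0.505, -0.863, 0.011], [-0.863, -0.505, 0.014], [-0.006, -0.016, -1.0]]
wrist_force: [0.7, -0.2, 0.3]
grip_width: 85.3
gripper_force: 0.0
```

Emit:
carry_out --steps '[[[0, 0, 0], 0, 60], [[0, 0, 0], 0, 40], [[0, 0, 0], 0, 25], [[0, 0, 0], 0, 25], [[0, 0, 0], 0, 25], [[0, 0, 0], 0, 25], [[0, 0, 0], 0, 25], [[0, 0, 0], 0, 25]]' --squeeze 30

```text
clock: 20.55
tcp_pos: [537.1, -311.4, 23.6]
ee_rot: [[0.505, -0.863, 0.011], [-0.863, -0.505, 0.013], [-0.006, -0.016, -1.0]]
wrist_force: [-1.4, 0.0, 5.0]
grip_width: 31.4
gripper_force: 29.3
```

Width 31.4 < 34 mm: gripping above the knob's widest part. Regrip 4 mm lower.

Emit:
carry_out --steps '[[[0, 0, 0], 0, 50], [[0, 0, 0], 0, 50], [[0, 0, 0.08], 0, 50], [[0, 0, 0.18], 0, 50], [[0, 0, 0.18], 0, 50], [[0, 0, 0.18], 0, 25], [[0, 0, 0.18], 0, 25], [[0, 0, 0.18], 0, 25], [[0, 0, 0.18], 0, 25], [[0, 0, 0.18], 0, 25]]'

```text
clock: 21.38
tcp_pos: [536.7, -311.0, 17.7]
ee_rot: [[0.505, -0.863, 0.01], [-0.863, -0.505, 0.014], [-0.007, -0.015, -1.0]]
wrist_force: [1.3, 0.5, 0.6]
grip_width: 31.7
gripper_force: 29.8
```

Emit:
carry_out --steps '[[[0, 0, -0.5], 0, 25], [[0, 0, -1.5], 0, 25], [[0, 0, -3], 0, 25], [[0, 0, -4.5], 0, 25], [[-0.5, 0.9, -6], 0, 25], [[-1.2, 2, -6], 0, 25], [[-1.96, 3.35, -6], 0, 25], [[-1.96, 3.35, -6], 0, 25], [[-3.3, 2.6, -6], 0, 25], [[-4.6, 1.8, -6], 0, 25], [[-5.9, 1, -6], 0, 25], [[-7.2, 0.2, -6], 0, 25]]'

```text
clock: 22.38
tcp_pos: [439.5, -159.0, 169.0]
ee_rot: [[0.504, -0.864, 0.01], [-0.864, -0.503, 0.014], [-0.007, -0.016, -1.0]]
wrist_force: [0.9, 1.0, -0.7]
grip_width: 31.7
gripper_force: 30.0
```

Run:
```python
from h import *
print(hold(450,358,175)[0],manip.get_state()["q"])
```

```text
[-17.66, -10.77, 0.06] [ -20.45871477    1.52373509  -18.42649994   69.81252497    0.96591077
 -140.6885025 ]
```

Emit:
carry_out --steps '[[[-1.4, -0.8, 0], 0, 25], [[-2.8, -1.7, 0], 0, 25], [[-4.2, -2.6, 0], 0, 25], [[-5.6, -3.4, 0], 0, 25], [[-7, -4.3, 0], 0, 25], [[-8.4, -5.1, 0], 0, 25], [[-9.8, -6, 0], 0, 25], [[-11.2, -6.8, 0], 0, 25], [[-12.6, -7.7, 0], 0, 25], [[-14, -8.5, 0], 0, 25], [[-15.4, -9.4, 0], 0, 25], [[-16.8, -10.2, 0], 0, 25]]'

```text
clock: 23.38
tcp_pos: [447.7, 333.4, 176.0]
ee_rot: [[0.505, -0.863, 0.01], [-0.863, -0.505, 0.014], [-0.007, -0.016, -1.0]]
wrist_force: [1.5, -0.1, -0.7]
grip_width: 31.7
gripper_force: 30.0
```

Emit:
carry_out --steps '[[[-0.8, -0.5, 0], 0, 25], [[-0.8, -0.5, 0], 0, 25], [[-0.8, -0.5, 0], 0, 25], [[-0.8, -0.5, 0], 0, 25], [[-0.8, -0.5, 0], 0, 25]]'

```text
clock: 23.8
tcp_pos: [448.7, 353.4, 176.4]
ee_rot: [[0.504, -0.864, 0.009], [-0.864, -0.504, 0.014], [-0.007, -0.015, -1.0]]
wrist_force: [1.1, 0.4, -0.6]
grip_width: 31.6
gripper_force: 30.0
```

Run:
```python
from h import *
s=manip.get_state(); print(s["clock"],s["tcp_pos"],np.round(s["q"],1))
p,q=wrist(); C=cloud(q); cv2.imwrite("pics/w4.png",p["frame"])
for n in NAMES[6:]+["bottle_stopper"]:
    print(n,[(np.round(d["point"],0).tolist(),round(d["p"],2)) for d in manip.spot_point(p,n)[:1]])
p=manip.camera("side"); print([(np.round(d["point"],0).tolist(),round(d["p"],2)) for d in manip.spot_point(p,"stopper_insert")[:1]])
C=cloud(p)
for d in manip.outline_of(p,"stopper_insert")[:1]:
    P=C[d["region"]&(p["range_z"]>0)]; print(np.round(np.percentile(P,[2,98],0)).tolist())
print(hold(488,360,100),hold(488,360,32))
```

```text
23.8 [448.74416425 353.4015367  176.37682769] [ 38.1  12.   -5.6  71.5   0.3 -82.2]
jar_insert [([448.0, 354.0, 161.0], 0.53)]
stopper_insert [([491.0, 350.0, 5.0], 0.92)]
cork_insert []
bottle_stopper [([444.0, 352.0, 159.0], 0.61)]
[([488.0, 358.0, 7.0], 0.59)]
[[443.0, 315.0, 8.0], [531.0, 404.0, 19.0]]
([0.61, -1.42, 3.08], 0) ([0.63, -1.38, 5.8], 0)
```

View pics/w4.png

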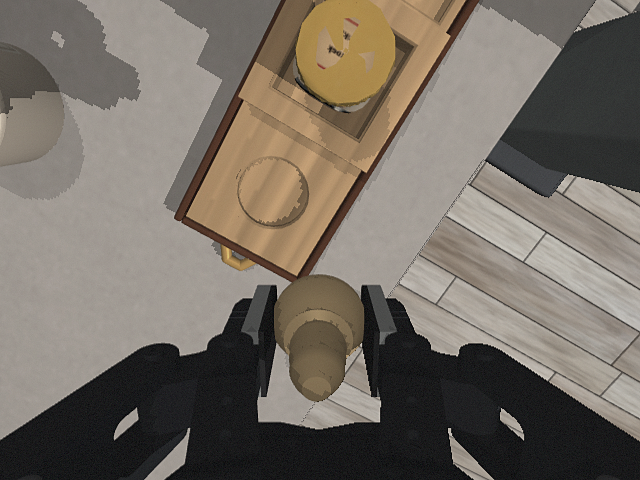

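Picture: recess at (273,191), jar seated in the well at (345,50), stopper upright in the fingers at (319,320). Check the recess by ray.

Run:
```python
from h import *
p,q=wrist(); R=q["R"]; c=-R.T@q["t"]
f=lambda u,v,z: (lambda r: c+r*(z-c[2])/r[2])(R.T@np.array([(u-q["cx"])/q["fx"],(v-q["cy"])/q["fy"],1]))
print(f(273,191,18),f(237,190,18),f(308,192,18)); print(hold(488,359.5,100),hold(488,359.5,32))
```

```text
[488.14224619 356.60051159  18.        ] [510.46623289 368.88772006  18.        ] [466.45909634 344.68870633  18.        ]
([0.63, -1.41, 3.08], 0) ([0.65, -1.36, 5.8], 0)
```

Emit:
carry_out --steps '[[[0.35, -0.7, 0.5], 0, 25], [[0.7, -1.38, 1.2], 0, 25], [[0.7, -1.38, 2.2], 0, 25], [[0.7, -1.38, 3.1], 0, 25], [[0.7, -1.35, 4], 0, 25], [[0.7, -1.34, 4.8], 0, 25], [[0.7, -1.33, 5.4], 0, 25], [[0.7, -1.33, 5.8], 0, 25], [[0.7, -1.33, 5.8], 0, 25], [[0.7, -1.33, 5.8], 0, 25], [[0.7, -1.33, 5.8], 0, 25]]'

```text
clock: 25.17
tcp_pos: [488.2, 358.7, 32.9]
ee_rot: [[0.505, -0.863, 0.011], [-0.863, -0.505, 0.015], [-0.008, -0.017, -1.0]]
wrist_force: [0.1, 0.2, -0.7]
grip_width: 31.6
gripper_force: 30.7
```

Emit:
carry_out --steps '[[[0, 0, 0.04], 0, 25], [[0, 0, 0.08], 0, 25], [[0, 0, 0.08], 0, 25], [[0, 0, 0.08], 0, 25]]'

```text
clock: 25.5
tcp_pos: [487.8, 358.4, 30.3]
ee_rot: [[0.505, -0.863, 0.01], [-0.863, -0.505, 0.015], [-0.007, -0.016, -1.0]]
wrist_force: [0.5, 0.4, -1.0]
grip_width: 31.4
gripper_force: 30.8
```

Emit:
carry_out --steps '[[[0, 0, 0.04], 0, 25], [[0, 0, 0.08], 0, 25], [[0, 0, 0.08], 0, 25], [[0, 0, 0.08], 0, 25]]'

```text
clock: 25.83
tcp_pos: [487.5, 358.1, 27.7]
ee_rot: [[0.505, -0.863, 0.009], [-0.863, -0.505, 0.014], [-0.007, -0.015, -1.0]]
wrist_force: [-0.9, -1.2, 1.5]
grip_width: 31.7
gripper_force: 32.0
```

Emit:
carry_out --steps '[[[0, 0, 0.04], 0, 25], [[0, 0, 0.06], 0, 25], [[0, 0, 0.06], 0, 25], [[0, 0, 0.06], 0, 25]]'

```text
clock: 26.17
tcp_pos: [487.6, 358.2, 27.6]
ee_rot: [[0.505, -0.863, 0.01], [-0.863, -0.505, 0.014], [-0.007, -0.016, -1.0]]
wrist_force: [-4.2, -4.2, 11.5]
grip_width: 31.3
gripper_force: 32.9
```

Emit:
carry_out --steps '[[[0, 0, -0.06], 0, 25], [[0, 0, -0.06], 0, 40], [[0, 0, -0.06], 0, 50], [[0, 0, -0.06], 0, 60], [[0, 0, -0.06], 0, 60], [[0, 0, -0.06], 0, 60], [[0, 0, -1], 0, 60], [[0, 0, -2.5], 0, 60], [[0, 0, -4], 0, 60], [[0, 0, -6], 0, 60], [[0, 0, -6], 0, 60], [[0, 0, -6], 0, 60]]'

```text
clock: 27.17
tcp_pos: [488.7, 357.9, 181.1]
ee_rot: [[0.505, -0.863, 0.017], [-0.863, -0.505, 0.02], [-0.008, -0.025, -1.0]]
wrist_force: [0.2, -0.4, 0.2]
grip_width: 60.0
gripper_force: 0.0
```

Run:
```python
from h import *
s=manip.get_state(); print(s["clock"],s["tcp_pos"],np.round(s["q"],1))
p=manip.camera("side"); C=cloud(p); print([(np.round(d["point"]),round(d["p"],2)) for d in manip.spot_point(p,"bottle_stopper")])
for d in manip.outline_of(p,"bottle_stopper")[:1]: P=C[d["region"]&(p["range_z"]>0)]; print(np.round(np.percentile(P,[1,50,99],0)).tolist())
a=p["frame"][270:450,180:400]; p,q=wrist(); 
print([(np.round(d["point"]),round(d["p"],2)) for d in manip.spot_point(p,"bottle_stopper")])
cv2.imwrite("pics/s4.png",np.hstack([cv2.resize(a,(320,240)),cv2.resize(p["frame"],(320,240))]))
print(hold(430,250,190))
```

```text
27.1667 [488.71053063 357.93596124 181.09426698] [ 36.1  15.2  -0.9  72.4   0.3 -84.3]
[(array([488., 360.,  10.]), 0.79)]
[[471.0, 346.0, 12.0], [482.0, 365.0, 31.0], [505.0, 376.0, 59.0]]
[]
([2.52, 4.05, -0.7], 0)
```

View pics/s4.png

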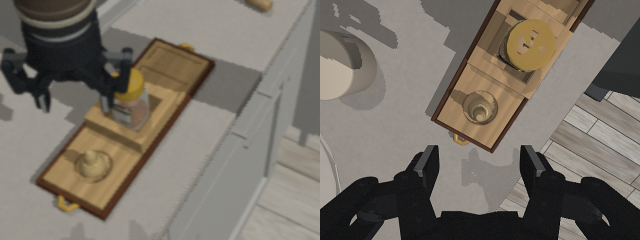

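Stopper seated (top at 59). Next, the corks: I grip them by their ends (fingers along the trough axis) to stay clear of the tall jar insert.

Run:
```python
from h import *
print(hold(434.6,-37.5,150,261.7))
```

```text
([12.55, 9.72, 0.76], np.float64(38.6))
```

Emit:
carry_out --steps '[[[1.2, 0.9, 0], 6, 85], [[2.4, 1.8, 0], 12, 85], [[3.6, 2.8, 0], 18, 85], [[4.8, 3.7, 0], 24, 85], [[6, 4.6, 0], 30, 85], [[7.2, 5.6, 0], 36, 85], [[8.4, 6.5, 0], 38.6, 85], [[9.6, 7.4, 0.2], 38.6, 85], [[10.8, 8.4, 0.4], 38.6, 85], [[12, 9.3, 0.6], 38.6, 85], [[12.55, 9.72, 0.76], 38.6, 85], [[12.55, 9.72, 0.76], 38.6, 85]]'

```text
clock: 28.42
tcp_pos: [433.4, -39.7, 149.1]
ee_rot: [[-0.149, -0.989, 0.006], [-0.989, 0.149, 0.014], [-0.014, -0.004, -1.0]]
wrist_force: [0.3, 0.2, -0.1]
grip_width: 85.1
gripper_force: 0.0
```

Emit:
carry_out --steps '[[[0, 0, 0], 0, 85], [[0, 0, 0], 0, 85], [[0, 0, 0], 0, 85]]'

```text
clock: 28.67
tcp_pos: [435.2, -36.1, 150.9]
ee_rot: [[-0.143, -0.99, 0.009], [-0.99, 0.143, 0.015], [-0.016, -0.007, -1.0]]
wrist_force: [-0.1, -0.3, 0.1]
grip_width: 85.2
gripper_force: 0.0
```

Run:
```python
from h import *
s=manip.get_state(); print(s["clock"],s["tcp_pos"],np.round(s["ee_rot"],3).tolist(),np.round(s["q"],1))
p,q=wrist(); blobs(q,lo=14,box=[380,520,-170,20])
print(hold(434.6,-37.5,60,261.7),hold(434.6,-37.5,21,261.7))
```

```text
28.6667 [435.24616629 -36.09682824 150.94210011] [[-0.143, -0.99, 0.009], [-0.99, 0.143, 0.015], [-0.016, -0.007, -1.0]] [ -5.3  -1.6 -23.8  67.3   0.9 -87.1]
[223, 41, 65, 87, 3070] max z 25.5 rect [ 462.1 -126.1] [22.9 45.3] 16.6
[287, 202, 71, 35, 2343] max z 25.5 rect [434.3 -37.8] [23.1 45.3] 82.0
([0.12, 0.05, 3.64], np.float64(0.1)) ([0.15, 0.06, 5.2], np.float64(0.1))
```

Emit:
carry_out --steps '[[[0.05, 0.02, 1], 0, 85], [[0.1, 0.04, 2], 0, 85], [[0.12, 0.05, 3], 0, 85], [[0.14, 0.05, 4], 0, 85], [[0.15, 0.06, 4.8], 0, 85], [[0.15, 0.06, 5.2], 0, 85], [[0.15, 0.06, 5.2], 0, 85], [[0.15, 0.06, 5.2], 0, 85], [[0.15, 0.06, 5.2], 0, 60], [[0.15, 0.06, 5.2], 0, 38], [[0.15, 0.06, 5.2], 0, 38], [[0.15, 0.06, 5.2], 0, 38]]' --squeeze 25

```text
clock: 29.72
tcp_pos: [435.3, -38.7, 22.3]
ee_rot: [[-0.144, -0.99, 0.012], [-0.989, 0.144, 0.014], [-0.016, -0.01, -1.0]]
wrist_force: [-0.6, 0.4, 4.3]
grip_width: 44.5
gripper_force: 25.2
```

Emit:
carry_out --steps '[[[0, 0, 0], 0, 38], [[0, 0, 0], 0, 38], [[0, 0, 0], 0, 38], [[0, 0, 0], 0, 38]]'

```text
clock: 30.05
tcp_pos: [435.3, -38.7, 22.3]
ee_rot: [[-0.144, -0.99, 0.012], [-0.989, 0.144, 0.014], [-0.016, -0.01, -1.0]]
wrist_force: [-0.8, -0.1, 7.1]
grip_width: 44.0
gripper_force: 25.5
```

Emit:
carry_out --steps '[[[0, 0, -0.5], 0, 38], [[0, 0, -1.5], 0, 38], [[0, 0, -3], 0, 38], [[0, 0, -4], 0, 38], [[0, 0, -4], 0, 38], [[0, 0, -4], 0, 38]]'

```text
clock: 30.55
tcp_pos: [434.6, -40.2, 122.8]
ee_rot: [[-0.144, -0.989, 0.014], [-0.989, 0.144, 0.014], [-0.016, -0.011, -1.0]]
wrist_force: [-1.1, 0.3, -0.6]
grip_width: 44.7
gripper_force: 26.1
```

Run:
```python
from h import *
s=manip.get_state(); print(s["clock"],s["tcp_pos"],s["grip_width"],s["gripper_force"])
print(hold(488.5,191.5,120,270),hold(488.5,191.5,38,270))
```

```text
30.55 [434.63146493 -40.2086017  122.76637036] 44.73599476765134 26.051943004131317
([-9.48, -0.79, 0.27], np.float64(-8.3)) ([-9.43, -0.76, 3.55], np.float64(-8.3))
```

Emit:
carry_out --steps '[[[-1.3, -0.1, 0], -3, 38], [[-2.7, -0.2, 0], -6, 38], [[-4.1, -0.3, 0.1], -8.3, 38], [[-5.5, -0.45, 0.1], -8.3, 38], [[-6.9, -0.6, 0.2], -8.3, 38], [[-8.2, -0.7, 0.2], -8.3, 38], [[-9.2, -0.75, 0.2], -8.3, 38], [[-9.48, -0.79, 0.27], -8.3, 38], [[-9.48, -0.79, 0.27], -8.3, 38], [[-9.48, -0.79, 0.27], -8.3, 38], [[-9.48, -0.79, 0.27], -8.3, 38]]'

```text
clock: 31.47
tcp_pos: [486.4, 190.5, 117.5]
ee_rot: [[-0.001, -1.0, 0.008], [-1.0, 0.001, 0.013], [-0.013, -0.008, -1.0]]
wrist_force: [0.4, -0.0, 0.7]
grip_width: 44.6
gripper_force: 26.1
```

Run:
```python
from h import *
s=manip.get_state(); print(s["clock"],s["tcp_pos"],np.round(s["ee_rot"],3).tolist(),np.round(s["q"],1))
p,q=wrist(); cv2.imwrite("pics/w5.png",p["frame"])
print([(np.round(d["point"],0).tolist(),round(d["p"],2)) for d in manip.spot_point(p,"cork_insert")[:1]])
for d in manip.outline_of(p,"cork_insert")[:1]:
    P=cloud(q)[d["region"]&(p["range_z"]>0)]; print(np.round(np.percentile(P,[2,98],0)).tolist())
print(hold(488.5,191.5,38,270))
```

```text
31.4667 [486.43450666 190.48192874 117.46871469] [[-0.001, -1.0, 0.008], [-1.0, 0.001, 0.013], [-0.013, -0.008, -1.0]] [ 21.1   8.3 -17.6  63.4   0.5 -68.9]
[([489.0, 171.0, 6.0], 0.68)]
[[444.0, 125.0, 10.0], [532.0, 213.0, 18.0]]
([0.01, -0.03, 3.21], np.float64(-0.1))
```

View pics/w5.png

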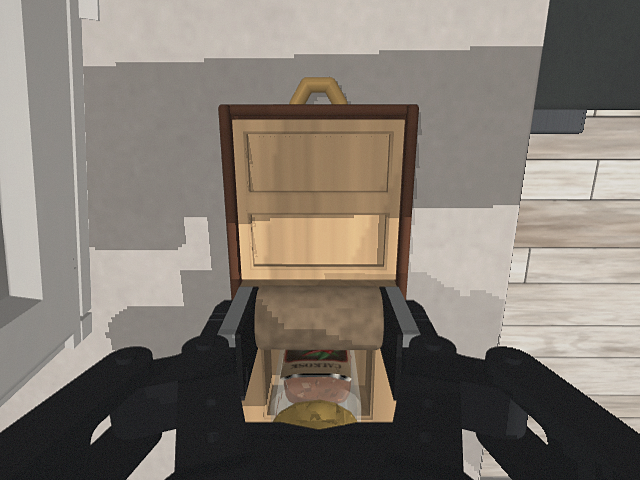

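Cork at (319,315) lies parallel to the near trough (318,239), collinear in x. Lowering.

Emit:
carry_out --steps '[[[0, 0, 1], 0, 38], [[0, -0.02, 2], 0, 38], [[0.01, -0.03, 2.7], 0, 38], [[0.01, -0.03, 3.2], 0, 38], [[0.01, -0.03, 3.2], 0, 38], [[0.01, -0.03, 3.2], 0, 38], [[0.01, -0.03, 3.27], 0, 38], [[0.01, -0.03, 3.34], 0, 38], [[0.01, -0.03, 3.34], 0, 38], [[0.01, -0.03, 3.34], 0, 38]]'

```text
clock: 32.45
tcp_pos: [489.1, 192.8, 35.4]
ee_rot: [[0.0, -1.0, 0.011], [-1.0, -0.0, 0.015], [-0.015, -0.011, -1.0]]
wrist_force: [-0.4, 0.8, 0.2]
grip_width: 44.4
gripper_force: 26.1
```

Emit:
carry_out --steps '[[[0, 0, 0.04], 0, 38], [[0, 0, 0.08], 0, 38], [[0, 0, 0.08], 0, 38], [[0, 0, 0.08], 0, 38]]'

```text
clock: 32.78
tcp_pos: [488.6, 192.7, 32.7]
ee_rot: [[0.001, -1.0, 0.01], [-1.0, -0.0, 0.014], [-0.014, -0.01, -1.0]]
wrist_force: [0.7, 0.8, -1.2]
grip_width: 44.4
gripper_force: 26.1
```

Emit:
carry_out --steps '[[[0, 0, 0.04], 0, 38], [[0, 0, 0.07], 0, 38], [[0, 0, 0.07], 0, 38], [[0, 0, 0.07], 0, 38]]'

```text
clock: 33.12
tcp_pos: [488.8, 192.8, 32.3]
ee_rot: [[0.001, -1.0, 0.01], [-1.0, -0.0, 0.015], [-0.015, -0.01, -1.0]]
wrist_force: [-4.0, -1.8, 11.0]
grip_width: 44.5
gripper_force: 27.3
```

Emit:
carry_out --steps '[[[0, 0, -0.06], 0, 38], [[0, 0, -0.06], 0, 55], [[0, 0, -0.06], 0, 70], [[0, 0, -0.06], 0, 70], [[0, 0, -0.06], 0, 70], [[0, 0, -1], 0, 70], [[0, 0, -2.5], 0, 70], [[0, 0, -4], 0, 70], [[0, 0, -4.7], 0, 80], [[0, 0, -4.7], 0, 85], [[0, 0, -4.7], 0, 85]]'

```text
clock: 34.03
tcp_pos: [488.3, 191.3, 149.4]
ee_rot: [[0.0, -1.0, 0.012], [-1.0, -0.0, 0.015], [-0.015, -0.012, -1.0]]
wrist_force: [-0.5, -0.6, -1.0]
grip_width: 85.0
gripper_force: 0.0
```

Run:
```python
from h import *
p,q=wrist(); C=cloud(q); print([(np.round(d["point"],0).tolist(),round(d["p"],2)) for d in manip.spot_point(p,"cork_1_center")[:3]])
blobs(q,lo=22,hi=39,box=[430,550,120,215])
p=manip.camera("side"); print([(np.round(d["point"],0).tolist(),round(d["p"],2)) for d in manip.spot_point(p,"cork_1_center")[:3]])
print(hold(440,-126,150,196.5))
```

```text
[([488.0, 265.0, 14.0], 0.71), ([491.0, 194.0, 23.0], 0.61)]
[284, 212, 73, 36, 2524] max z 35.4 rect [489.6 193. ] [45.2 21.9] 0.4
[([489.0, 192.0, 15.0], 0.66)]
([12.67, 1.87, -0.31], np.float64(73.5))
```

Emit:
carry_out --steps '[[[1, 0.1, 0], 7, 85], [[2.2, 0.2, 0], 14, 85], [[3.5, 0.3, 0], 21, 85], [[4.8, 0.4, 0], 28, 85], [[6, 0.5, 0], 35, 85], [[7.2, 0.6, 0], 42, 85], [[8.4, 0.7, 0], 49, 85], [[9.6, 0.8, 0], 56, 85], [[10.8, 0.9, 0], 63, 85], [[12, 1, 0], 70, 85], [[12.67, 1.05, 0], 73.5, 85], [[12.67, 1.05, 0], 73.5, 85]]'

```text
clock: 35.23
tcp_pos: [460.6, -128.2, 142.3]
ee_rot: [[-0.96, -0.279, 0.007], [-0.279, 0.96, 0.014], [-0.011, 0.011, -1.0]]
wrist_force: [0.3, -0.1, -0.4]
grip_width: 85.0
gripper_force: 0.0
```

Emit:
carry_out --steps '[[[0, 0, 0], 0, 85], [[0, 0, 0], 0, 85], [[0, 0, 0], 0, 85]]'

```text
clock: 35.48
tcp_pos: [461.3, -124.7, 143.2]
ee_rot: [[-0.958, -0.286, 0.009], [-0.286, 0.958, 0.015], [-0.013, 0.012, -1.0]]
wrist_force: [0.8, 0.2, 0.6]
grip_width: 84.8
gripper_force: 0.0
```

Run:
```python
from h import *
s=manip.get_state(); print(s["clock"],s["tcp_pos"],np.round(s["ee_rot"],3).tolist(),np.round(s["q"],1))
p,q=wrist(); blobs(q,lo=14,box=[380,520,-190,20])
print(hold(462.2,-126,21,196.6))
```

```text
35.4833 [ 461.34092488 -124.73129934  143.22425693] [[-0.958, -0.286, 0.009], [-0.286, 0.958, 0.015], [-0.013, 0.012, -1.0]] [-15.7   3.2 -20.   66.6   1.  -32.3]
[279, 208, 72, 35, 2468] max z 25.3 rect [ 461.7 -126.1] [22.7 45. ] 16.5
([0.05, -0.11, 4.89], np.float64(0.0))
```

Emit:
carry_out --steps '[[[0.03, -0.05, 1], 0, 85], [[0.05, -0.1, 2], 0, 85], [[0.06, -0.11, 3], 0, 85], [[0.06, -0.11, 4], 0, 85], [[0.06, -0.11, 4.6], 0, 85], [[0.06, -0.11, 4.9], 0, 85], [[0.06, -0.11, 4.9], 0, 85], [[0.06, -0.11, 4.9], 0, 85], [[0.06, -0.11, 4.9], 0, 60], [[0.06, -0.11, 4.9], 0, 38], [[0.06, -0.11, 4.9], 0, 38], [[0.06, -0.11, 4.9], 0, 38]]'

```text
clock: 36.53
tcp_pos: [462.8, -127.2, 22.3]
ee_rot: [[-0.959, -0.284, 0.012], [-0.284, 0.959, 0.014], [-0.015, 0.01, -1.0]]
wrist_force: [-0.7, 0.6, 3.5]
grip_width: 44.5
gripper_force: 25.1
```

Emit:
carry_out --steps '[[[0, 0, 0], 0, 38], [[0, 0, 0], 0, 38], [[0, 0, 0], 0, 38], [[0, 0, 0], 0, 38]]'

```text
clock: 36.87
tcp_pos: [462.8, -127.2, 22.3]
ee_rot: [[-0.959, -0.284, 0.012], [-0.284, 0.959, 0.014], [-0.015, 0.01, -1.0]]
wrist_force: [-1.3, 1.0, 6.0]
grip_width: 44.0
gripper_force: 25.4
```

Emit:
carry_out --steps '[[[0, 0, -0.5], 0, 38], [[0, 0, -1.5], 0, 38], [[0, 0, -3], 0, 38], [[0, 0, -4], 0, 38], [[0, 0, -4], 0, 38], [[0, 0, -4], 0, 38]]'

```text
clock: 37.37
tcp_pos: [462.2, -128.8, 122.7]
ee_rot: [[-0.959, -0.284, 0.013], [-0.284, 0.959, 0.013], [-0.016, 0.009, -1.0]]
wrist_force: [-0.4, 1.5, -0.1]
grip_width: 44.2
gripper_force: 26.0
```

Run:
```python
from h import *
print(hold(488.5,147.5,120,270))
```

```text
([-4.15, 10.29, 0.27], np.float64(-73.5))
```

Emit:
carry_out --steps '[[[-0.4, 1, 0], -7, 38], [[-0.8, 2, 0], -14, 38], [[-1.2, 3, 0], -21, 38], [[-1.6, 4, 0], -28, 38], [[-2, 5, 0], -35, 38], [[-2.4, 6, 0], -42, 38], [[-2.8, 7, 0], -49, 38], [[-3.2, 8, 0.1], -56, 38], [[-3.6, 9, 0.1], -63, 38], [[-4, 9.8, 0.2], -70, 38], [[-4.15, 10.29, 0.2], -73.5, 38], [[-4.15, 10.29, 0.2], -73.5, 38]]'

```text
clock: 38.37
tcp_pos: [486.5, 149.7, 118.4]
ee_rot: [[0.005, -1.0, 0.007], [-1.0, -0.005, 0.014], [-0.014, -0.007, -1.0]]
wrist_force: [0.2, 0.6, -0.6]
grip_width: 44.4
gripper_force: 26.0
```

Emit:
carry_out --steps '[[[0, 0, 0], 0, 38], [[0, 0, 0], 0, 38], [[0, 0, 0], 0, 38]]'

```text
clock: 38.62
tcp_pos: [487.0, 146.9, 119.8]
ee_rot: [[-0.001, -1.0, 0.009], [-1.0, 0.002, 0.014], [-0.014, -0.009, -1.0]]
wrist_force: [0.3, -0.2, 0.7]
grip_width: 44.5
gripper_force: 26.0
```

Run:
```python
from h import *
s=manip.get_state(); print(s["clock"],s["grip_width"]); print(hold(488.5,147.5,36,270))
```

```text
38.6167 44.53252694161213
([0.02, -0.03, 3.35], np.float64(-0.1))
```

Emit:
carry_out --steps '[[[0, 0, 1], 0, 38], [[0.02, -0.02, 2], 0, 38], [[0.03, -0.03, 2.7], 0, 38], [[0.03, -0.03, 3.15], 0, 38], [[0.03, -0.03, 3.3], 0, 38], [[0.03, -0.03, 3.38], 0, 38], [[0.03, -0.03, 3.42], 0, 38], [[0.03, -0.03, 3.42], 0, 38], [[0.03, -0.03, 3.42], 0, 38]]'

```text
clock: 39.37
tcp_pos: [489.6, 148.3, 35.8]
ee_rot: [[0.0, -1.0, 0.011], [-1.0, 0.0, 0.015], [-0.015, -0.011, -1.0]]
wrist_force: [-0.4, -0.1, 0.8]
grip_width: 44.3
gripper_force: 26.0
```

Emit:
carry_out --steps '[[[0, 0, 0.03], 0, 38], [[0, 0, 0.06], 0, 38], [[0, 0, 0.09], 0, 38], [[0, 0, 0.09], 0, 38]]'

```text
clock: 39.7
tcp_pos: [489.1, 148.3, 32.7]
ee_rot: [[0.001, -1.0, 0.01], [-1.0, -0.0, 0.014], [-0.014, -0.01, -1.0]]
wrist_force: [0.5, 0.3, -0.3]
grip_width: 44.8
gripper_force: 26.1
```

Emit:
carry_out --steps '[[[0, 0, 0.04], 0, 38], [[0, 0, 0.07], 0, 38], [[0, 0, 0.07], 0, 38], [[0, 0, 0.07], 0, 38]]'

```text
clock: 40.03
tcp_pos: [489.1, 148.4, 32.4]
ee_rot: [[0.001, -1.0, 0.011], [-1.0, -0.0, 0.015], [-0.015, -0.011, -1.0]]
wrist_force: [-4.0, -1.1, 12.9]
grip_width: 44.1
gripper_force: 27.5
```

Emit:
carry_out --steps '[[[0, 0, -0.06], 0, 38], [[0, 0, -0.06], 0, 55], [[0, 0, -0.06], 0, 70], [[0, 0, -0.06], 0, 70], [[0, 0, -0.06], 0, 70], [[0, 0, -1], 0, 70], [[0, 0, -2.5], 0, 70], [[0, 0, -4], 0, 70], [[0, 0, -5.5], 0, 80], [[0, 0, -6], 0, 85], [[0, 0, -6], 0, 85], [[0, 0, -6], 0, 85]]'

```text
clock: 41.03
tcp_pos: [488.0, 146.3, 181.2]
ee_rot: [[0.0, -1.0, 0.011], [-1.0, -0.0, 0.015], [-0.015, -0.011, -1.0]]
wrist_force: [-0.0, 0.0, -0.3]
grip_width: 84.9
gripper_force: 0.0
```

Run:
```python
from h import *
s=manip.get_state(); print(s["clock"],s["grip_width"])
p,q=wrist(); blobs(q,lo=22,hi=39,box=[430,550,120,215]); a=p["frame"]
p=manip.camera("side"); C=cloud(p)
for n in NAMES[:6]: print(n,[(np.round(d["point"],0).tolist(),round(d["p"],2)) for d in manip.spot_point(p,n)[:3]])
cv2.imwrite("pics/end.png",np.hstack([cv2.resize(p["frame"][130:450,180:420],(360,480)),cv2.resize(a,(430,323)).copy() if 0 else cv2.copyMakeBorder(cv2.resize(a,(430,323)),0,157,0,0,cv2.BORDER_CONSTANT)]))
```

```text
41.0333 84.89740375460434
[287, 200, 65, 32, 2056] max z 35.4 rect [490.1 147. ] [45.2 22.5] 0.4
[289, 261, 62, 30, 1835] max z 35.6 rect [489.7 192.4] [45.  21.1] 0.2
spice_jar [([486.0, 261.0, 8.0], 0.61), ([488.0, 168.0, 3.0], 0.19)]
bottle_stopper [([486.0, 359.0, 9.0], 0.71)]
cork_1_center [([491.0, 189.0, 14.0], 0.57)]
champagne_cork [([547.0, -390.0, -1.0], 0.42)]
half_cork [([462.0, -380.0, -1.0], 0.62)]
coffee_jar [([588.0, -519.0, 2.0], 0.72)]
```

View pics/end.png

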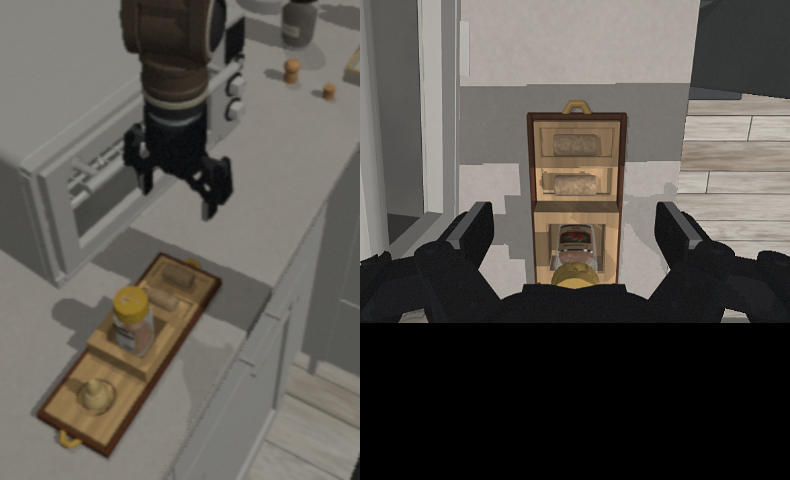

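All four are seated: jar at (132,320), stopper (95,393) and corks (575,145)/(575,184). The look-alikes haven't moved and the gripper is clear. Handing in.

```bash
python3 -c "
from workcell import manip
print(manip.job_done())"
```

```text
the job is handed in; nothing more can be done
None
```

The caddy is packed and handed in at about 41 s of the 141 s: spice jar in the well, stopper in the recess, one cork in each trough, all seated, with the look-alikes unmoved and the gripper open and clear.

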